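# Roll the slot covers of a tilting table flush

## Robot

A 6-joint arm with a two-finger parallel gripper is mounted at the origin on the work surface. World frame = base frame: x ahead of the robot, y to its left, z up, the work surface at z = 0. Lengths are in m, angles in rad, forces in N, time in s.
With the tool pointing down it reaches from about 0.15 to 0.775 m from the base axis. Payload 6.1 kg.
Tool frame: the origin (TCP) lies midway between the tips of the shut fingers; the grasp point (between the pads) lies 19 mm behind it; z points along the fingers, y is the line along which they close (so a half turn about z gives the same grasp; the last joint's range is limited). The gripper opens to 85 mm and grips with 20 to 120 N. Pads are 22 mm wide; open, the fingers measure 114 mm over their backs; the gripper's body (76 mm by 85 mm) begins 54 mm behind the grasp point. The pads swing forward as they close: fully open they stand 13 mm farther back than shut.
Start: joints at [1.157, 0.126, -0.04, 1.405, 0, 1.571], TCP at [0.211, 0.481, 0.231] pointing down, gripper open.
Joint ranges: [-2.72, 2.72], [-0.95, 1.95], [-1.27, 1.35], [-1.78, 2.02], [-1.46, 1.47], [-3.14, 3.14]. Speed limits (rad/s): [2.39, 2.39, 3.01, 3.14, 3.14, 3.14].

## Interface

Orientations are given as a rotation vector (axis times angle).
In Python, from rig import * gives the robot as it stands.
- The arm moves only by the tool carry_out, never from a script. Its argument "targets" is one flat list of numbers, 4 for each row, row after row: the shift along the tool's x, y, z as a fraction of full scale, then the turn about the tool's z as a fraction of full scale. In form: [dx, dy, dz, spin, dx, dy, dz, spin, ...]. A call has 1 to 20 rows; each row is the pose to reach, as a shift and turn from the pose commanded when the call began, along the tool's axes at that moment; what a row does not reach only later rows make up. Full scale, the value 1, is 0.3 m for a shift and pi/2 rad for a turn. A row lasts 1/8 s, in which the tool goes at most 62.5 mm and 10.7 degrees, less where a joint would pass 70% of its speed; a pose out of reach is approached as far as the arm can. A call with a number of a shift or a turn outside -1 to 1 is refused whole. A call with a gripper value outside its range is refused whole. "claw" is the finger opening in mm, from 0 to 85.4, set as the call begins (left out, the last holds). The fingers move at their own pace and stop on an object; "grip_force" is the grip in N (left out, the last holds). Time passes only in rows, so rows that repeat a pose let the fingers close. It gives the time, the measured TCP pose, the force, the opening and the grip force at its end, in the units of the state.
- observe(): the state, without advancing time (a new reading comes with each control period).
- get_image(name): name is "scene" or "top"; returns (picture, depth): 480x640x3 uint8, red, green, blue; 480x640 float32, m along the optical axis (not along the pixel's ray), 0 where there is no reading.
- camera_model(name): a dict with "fx", "fy", "cx", "cy" (pixels), "R" (3x3) and "t" (3): a world point X has camera coordinates R X + t. Camera axes: x right, y down, z forward; pixel columns grow to the right and rows downward; lengths in m; the calibration is good to about 2 mm. A picture is of the moment at which its call begins. camera_model takes no time and is no camera call.
- job_done(): hands the job in; it is judged then, once.
The state is a dict: "time_s": time; "joint_positions": joint angles; "qvel": joint speeds; "joint_torque": joint torques, N m; "ee_pos": TCP position; "tcp_rot": TCP orientation; "force": force on the tool from outside, world axes, zero at the start; "moment": the same for the moment, N m; "grip_width": opening from 0.0 (shut) to 1.0 (fully open); "gripper_force": force on a finger pad.
Only numpy, scipy, OpenCV 4.12 (cv2) and the standard library are available. Lean on these libraries where they do the work, as an engineer would, in place of code of your own. Each camera call takes 0.05 s, during which the arm holds its last target. There are 200 camera calls.

## Task

Take the spring roller by its red grip and roll the six slot covers of the tilting table down flush with its plate, in one unbroken pass from the hinge end (blue band) to the raised end: once the first cover is down, keep the wheel pressed on until the last one is down too, and never squeeze the spring past its 8 mm red line. Touch the table with the roller only, leave the other things on the bench alone, and finally set the roller back upright in its rest and let go.

Things in the scene. Friction and masses are not known exactly. Their poses are not given: they have to be found in the camera images.
- tilt_table: Fixed tilting (sine) table: dark steel base 240 x 110 mm, 36 mm high, origin at the centre of its underside, x along its length, z up. Over it lies a bright steel plate, 228 x 100 mm, hinged near the base's -x end and sloping up towards +x by an unmeasured angle between 0.01 and 0.17 rad, locked. A slot along its centreline (y = 0) is closed by six stiff rigid covers, yellow and orange by turns
- hinge (a point): Middle of the plate's hinge axis (along the table's y; a blue band crosses the plate over it), at x = -106, y = 0, z = 55 mm of the table. The plate's top face passes 12 mm above this axis, square to the plate. Along the plate from the axis, covers 1 to 6 have their centres at 31, 62.5, 94, 125.5, 157 and 188.5 mm; each is 30 mm long, 36 mm wide and flush with the top face when home
- spring_roller: Spring roller, loose hand tool, about 0.5 kg, standing in its rest; the same turned half round. Origin at the centre of the underside of its aluminium shoulder plate (110 mm along x, 64 along y, 12 thick, lying above the origin). Below it a sprung stem and fork carry a black rubber wheel, radius 22 mm, 30 mm wide, turning about the tool's y, so it rolls along the tool's x
- grip (a point): Middle of the roller's red upright grip, 46 mm above the tool's origin. The grip is 64 mm along the tool's x, 30 mm across y and reaches from 12 to 74 mm above the origin: take it across y, from above
- axle (a point): Centre of the roller's wheel: 52 mm below the tool's origin with the spring relaxed (lowest point of the wheel 74 mm below the origin), nearer by the spring's compression
- spring (a joint): Compression of the roller's spring in m: 0 relaxed, 0.012 bottomed. It presses with 3 N as the spring starts to give and 1.5 N more for each mm (10.5 N at 5 mm, 15 N at 8 mm). A red line on the stem marks 8 mm
- roller_rest: Fixed blue rest of the roller, 118 x 90 mm, origin at the centre of its underside. Two walls, 14 mm thick, 76 mm long in y, 98 mm high, stand at x = -47 and +47 mm, 80 mm free between them; the tool's shoulder plate lies across their tops, tool x along rest x, the wheel hanging between. Home, the tool's origin is 98 mm above the rest's origin
- wheel_pack: Bystander: pink grinding wheel pack, diameter 110 mm, height 87 mm, origin under its centre
- arbor: Bystander: steel grinding arbor on its flange, diameter 84 mm, height 130 mm, origin under its centre
- collar: Bystander: steel spacer collar, outer diameter 76 mm, height 30 mm, origin under its centre
- jar: Bystander: white jar with a black lid, diameter 68 mm, height 70 mm, origin under its centre
- wood_case: Bystander: wooden case 90 x 150 mm, 50 mm high, origin under its centre
- wrench: Bystander: wrench lying flat, 180 mm long along x, origin at the middle of its underside
- stub: Bystander: steel round stub, diameter 44 mm, height 60 mm, origin under its centre
- cover1 (a joint): How far cover 1 of 6 (counted from the hinge end) stands proud of the plate, in m: 0 fully home and flush, up to 0.006. It is stiff: it stays where it is left and gives only under about 8 N
- cover2 (a joint): How far cover 2 of 6 (counted from the hinge end) stands proud of the plate, in m: 0 fully home and flush, up to 0.006. It is stiff: it stays where it is left and gives only under about 8 N
- cover3 (a joint): How far cover 3 of 6 (counted from the hinge end) stands proud of the plate, in m: 0 fully home and flush, up to 0.006. It is stiff: it stays where it is left and gives only under about 8 N
- cover4 (a joint): How far cover 4 of 6 (counted from the hinge end) stands proud of the plate, in m: 0 fully home and flush, up to 0.006. It is stiff: it stays where it is left and gives only under about 8 N
- cover5 (a joint): How far cover 5 of 6 (counted from the hinge end) stands proud of the plate, in m: 0 fully home and flush, up to 0.006. It is stiff: it stays where it is left and gives only under about 8 N
- cover6 (a joint): How far cover 6 of 6 (counted from the hinge end) stands proud of the plate, in m: 0 fully home and flush, up to 0.006. It is stiff: it stays where it is left and gives only under about 8 N
Not all that is in view belongs to the job. Leave any green look-alike of the roller_rest alone.

How it is judged:
On the way, in this order (a step that is already met when the one before it is completed fails the run):
1. the cover at the hinge end is down flush under the pressed wheel while the last still stands proud (value of joint cover1 below 0.0015 m and value of joint cover6 above 0.0025 m and value of joint spring above 0.001 m), for 0.05 s.
2. the first four covers are down flush while the last still stands proud (value of joint each of cover1, cover2, cover3, cover4 below 0.0015 m and value of joint cover6 above 0.0025 m).
3. all six covers are down flush with the wheel still pressed on (value of joint each of cover1, cover2, cover3, cover4, cover5, cover6 below 0.0015 m and value of joint spring above 0.001 m), for 0.05 s.
At the end, for the whole second after the job is handed in: All six covers stand less than 1.5 mm proud of the plate; the roller stands still and upright (within 0.08 rad) on its rest, within 20 mm of the rest's centre and within 4 mm of its resting height of 98 mm, let go (value of joint each of cover1, cover2, cover3, cover4, cover5, cover6 below 0.0015 m and horizontal distance between spring_roller and roller_rest below 0.02 m and z of spring_roller in the frame of roller_rest between 0.094 and 0.102 m and angle between spring_roller's own z axis and vertical below 0.08 rad and linear speed of spring_roller below 0.02 m/s); the robot touches nothing.
It fails at once if the wheel is lifted off (spring relaxed to under 0.4 mm) after the first cover is down flush and while the last still stands more than 2.5 mm proud (value of joint cover1 below 0.0015 m and value of joint cover6 above 0.0025 m and value of joint spring below 0.0004 m).
It fails at once if the spring is squeezed past its red line (8 mm) (value of joint spring above 0.008 m).
It fails at once if the fingers or the arm press on the tilting table or its covers with more than 2 N (contact force between any of the fingers, the arm and tilt_table above 2 N).
It fails at once if another thing on the bench is moved more than 15 mm (distance of any of wheel_pack, arbor, collar, jar, wood_case, wrench, stub from where it was at the start of the episode above 0.015 m).
It also fails if it takes over 69 s, if anything falls off the work surface, if the arm or the gripper's body presses on something with over 40 N, if the wrist force passes 120 N, or if a joint passes its speed limit or range.

## Working session

There is one attempt and no reset: what is moved stays moved. The work goes in short steps, Python scripts to look and compute and a tool call to move; the robot and the scene stay as the last step left them, time stands still between calls to the robot, and variables do not carry over. Pictures are saved under pics/ and viewed, at most 10 in all, crops included, and the job is handed in when it is done.

Besides the shell and the picture viewer there is one more tool, called after ">>>" as name(argument=value, ...) on one line, values as JSON. carry_out: Moves the arm, as the interface text tells. Shift numbers are shares of 0.3 m and turn numbers shares of pi/2 rad, none past 1 either way. Its arguments: {"type":"object","properties":{"targets":{"type":"array"},"claw":{"type":"number"},"grip_force":{"type":"number"}},"required":["targets"]}

```bash
mkdir -p pics; cat > h.py <<'E'
from rig import *
import numpy as np, cv2
from scipy.spatial.transform import Rotation as R
def grab(n):
    p,d=get_image(n); np.save(f'pics/{n}_d.npy',d); np.save(f'pics/{n}_p.npy',p); return p,d
def cloud(n,d):
    c=camera_model(n); v,u=np.mgrid[:480,:640]
    P=np.stack([(u-c['cx'])/c['fx']*d,(v-c['cy'])/c['fy']*d,d],-1)
    W=(P-np.array(c['t']))@np.array(c['R']); W[d==0]=np.nan; return W
E
python3 - <<'E'
from h import *
for n in ('scene','top'):
    p,d=grab(n); cv2.imwrite(f'pics/{n}0.png',p[:,:,::-1])
    c=camera_model(n); print(n,c['fx'],-np.array(c['R']).T@np.array(c['t']))
s=observe();print(s['time_s'],s['ee_pos'],s['tcp_rot'],s['force'])
E
```

```text
scene 465.85673995475844 [1.0889365  0.75695223 0.91746031]
top 532.7398957890185 [ 0.46680764 -0.00697819  1.43163087]
0.1 [0.21094335 0.4803391  0.23059068] [-6.45287789e-01 -3.07427388e+00  2.23357559e-03] [-0.16623571  0.44709992 -0.70072704]
```

View pics/scene0.png

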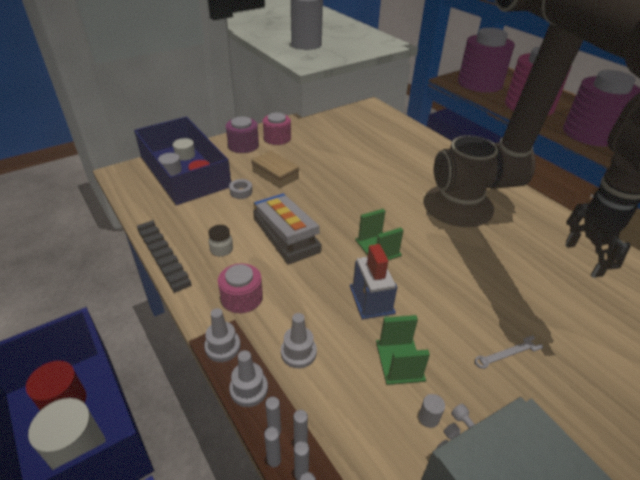

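View pics/top0.png

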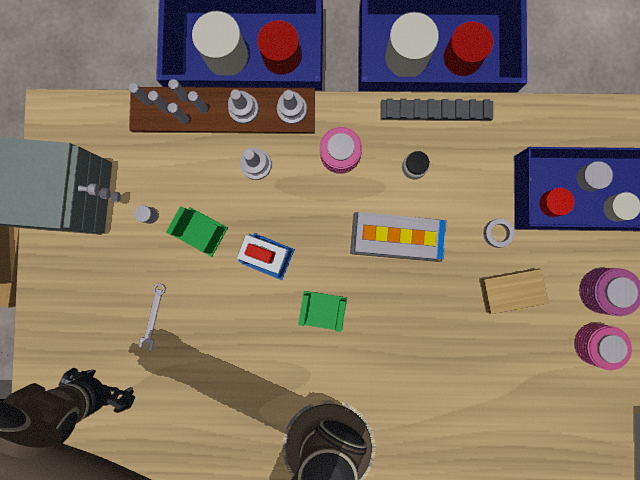

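The top view shows the roller, with its red grip at (262,254), in the blue rest. The green look-alikes are at (197,231) and (323,311). The tilt table is at (398,236), with its blue hinge band on the right at (442,240). The red cans and lids in the bins aren't upright grips. I choose the roller at (262,254) and will check it in a close crop while measuring.

```bash
python3 - <<'E'
from h import *
p=np.load('pics/top_p.npy');d=np.load('pics/top_d.npy');W=cloud('top',d)
cv2.imwrite('pics/crop1.png',cv2.resize(p[195:290,225:455,::-1],None,fx=3.4,fy=3.4,interpolation=cv2.INTER_CUBIC))
def rect(m,name):
    P=W[m]; (c,s,a)=cv2.minAreaRect(P[:,:2].astype(np.float32)); print(name,m.sum(),np.round(c,4),np.round(s,4),round(a,2),'z med',np.median(P[:,2]).round(4))
v,u=np.mgrid[:480,:640]; z=W[...,2]
box=(u>230)&(u<300)&(v>228)&(v<282)
h=cv2.cvtColor(p,cv2.COLOR_RGB2HSV)
red=box&((h[...,0]<8)|(h[...,0]>172))&(h[...,1]>150)
rect(red&(z>.155),'grip'); rect(box&(z>.1)&(z<.125),'shoulder')
rect(box&(z>.002)&(z<.09)&(h[...,0]>95)&(h[...,0]<130)&(h[...,1]>120),'restlow')
tb=(u>340)&(u<456)&(v>200)&(v<272)
white=tb&(z>.055)&(h[...,1]<60)
blue=tb&(z>.055)&(h[...,0]>95)&(h[...,0]<130)&(h[...,1]>120)
col=tb&(z>.055)&(h[...,0]<40)&(h[...,1]>120)
rect(white|blue|col,'plate');rect(white,'white');rect(blue,'blue');rect(col,'covers')
m=cv2.erode(white.astype(np.uint8),np.ones((3,3)))>0
P=W[m];A=np.c_[P[:,:2],np.ones(len(P))]
for k in range(5):
    q=np.linalg.lstsq(A,P[:,2],rcond=None)[0]; r=P[:,2]-A@q; g=abs(r)<2.5*max(r.std(),5e-4);P,A=P[g],A[g]
print('plane',q,r.std(),len(P),'slope',np.arctan(np.hypot(*q[:2])),'dir',np.arctan2(q[1],q[0]))
mc=cv2.erode(col.astype(np.uint8),np.ones((3,3)))>0
Pc=W[mc]; print('cover proud',np.median(Pc[:,2]-np.c_[Pc[:,:2],np.ones(len(Pc))]@q))
bench=(u>150)&(u<250)&(v>350)&(v<370); print('bench z',np.nanmedian(z[(u>380)&(u<440)&(v>320)&(v<380)]))
E
```

```text
grip 308 [0.5035 0.17  ] [0.0611 0.0277] 70.46 z med 0.1718
shoulder 791 [0.5019 0.1708] [0.1144 0.0717] 68.92 z med 0.1102
restlow 373 [0.4995 0.1674] [0.1146 0.0885] 68.51 z med 0.0095
plate 3484 [ 0.5555 -0.1768] [0.232  0.1037] 85.78 z med 0.0835
white 2223 [ 0.5551 -0.1768] [0.232  0.1013] 85.78 z med 0.0837
blue 223 [ 0.5477 -0.2818] [0.0163 0.0986] 87.03 z med 0.0679
covers 1038 [ 0.5556 -0.1804] [0.1987 0.1037] 85.55 z med 0.0859
plane [0.01107939 0.13888904 0.10043263] 0.002506204159129042 1650 slope 0.1384390007432652 dir 1.4911933739382512
cover proud 0.0038485714476881525
bench z 0.000397485079513853
```

View pics/crop1.png

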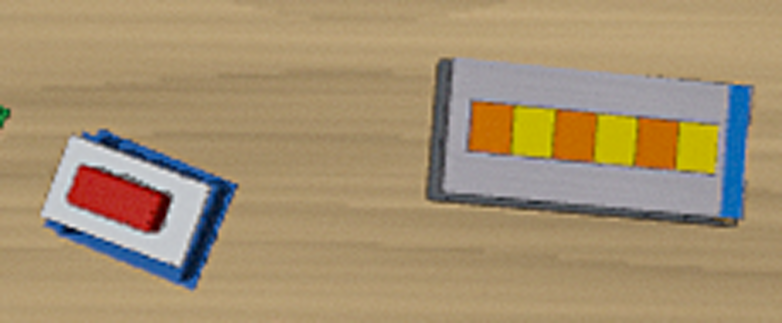

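The crop confirms it: red grip on a white shoulder in the blue rest, with the blue hinge band at the table's right end. Next I refine the table fit and work out the move.

```bash
cat >> h.py <<'E'
def plan(goal_xy,z,yaw,s=None):
    """tool-frame shift (m->frac) & spin (frac) to bring TCP to goal, tool x axis line at world yaw(rad) mod pi"""
    s=s or observe(); Rt=R.from_rotvec(s['tcp_rot']).as_matrix()
    sh=Rt.T@(np.array([*goal_xy,z])-s['ee_pos'])
    cur=np.arctan2(Rt[1,0],Rt[0,0]); dy=(yaw-cur+np.pi/2)%np.pi-np.pi/2
    print('tcp',np.round(s['ee_pos'],4),'xyaw',round(np.degrees(cur),2),'tilt',np.round(Rt[:,2],4),'q6',round(s['joint_positions'][5],3))
    print('shift frac',np.round(sh/.3,4),'spin',round(-dy/(np.pi/2),4))
E
python3 - <<'E'
from h import *
rng=np.random.default_rng(0)
for n,win in (('top',(340,456,200,272)),('scene',(245,330,185,265))):
    p=np.load(f'pics/{n}_p.npy');d=np.load(f'pics/{n}_d.npy');W=cloud(n,d)
    v,u=np.mgrid[:480,:640]; z=W[...,2];h=cv2.cvtColor(p,cv2.COLOR_RGB2HSV)
    tb=(u>win[0])&(u<win[1])&(v>win[2])&(v<win[3])
    P=W[tb&(z>.06)&(z<.115)&(h[...,1]<60)]
    best=0
    for k in range(400):
        a=P[rng.choice(len(P),3,False)]
        try:q=np.linalg.solve(np.c_[a[:,:2],np.ones(3)],a[:,2])
        except Exception: continue
        g=abs(P[:,2]-P[:,:2]@q[:2]-q[2])<.0015
        if g.sum()>best and np.hypot(*q[:2])<.25: best=g.sum();G=g
    Q=P[G];q=np.linalg.lstsq(np.c_[Q[:,:2],np.ones(len(Q))],Q[:,2],rcond=None)[0]
    (c,s,a)=cv2.minAreaRect(Q[:,:2].astype(np.float32))
    print(n,len(P),best,q,'slope',np.arctan(np.hypot(*q[:2])),np.degrees(np.arctan2(q[1],q[0])),np.round(c,4),np.round(s,4),a)
    res=z-W[...,0]*q[0]-W[...,1]*q[1]-q[2]
    col=tb&(z>.055)&(h[...,1]>150)&(abs(res)<.012)
    for nm,lo,hi in(('orange',8,19),('yellow',22,34)):
        m=cv2.erode((col&(h[...,0]>=lo)&(h[...,0]<=hi)).astype(np.uint8),np.ones((3,3)) if n=='top' else np.ones((2,2)))
        k,_,st,ce=cv2.connectedComponentsWithStats(m)
        for i in range(1,k):
            if st[i,4]>12:
                L=_==i; print(nm,st[i,4],np.round(np.nanmean(W[L],0),4),'proud',round(float(np.nanmedian(res[L])),4))
    b=tb&(h[...,0]>95)&(h[...,0]<130)&(h[...,1]>120)&(abs(res)<.006);print('blue',np.nanmean(W[b],0))
plan((.5025,.170),.235,np.radians(69.5))
plan((.5025,.170),.125,np.radians(69.5))
E
```

```text
top 2213 904 [0.02042325 0.13876367 0.09581402] slope 0.139349529235301 81.62731126067538 [ 0.5547 -0.1781] [0.228  0.0997] 85.72156524658203
orange 117 [ 0.5613 -0.0966  0.097 ] proud 0.0028
orange 97 [ 0.5551 -0.1589  0.0888] proud 0.0038
orange 111 [ 0.5516 -0.2208  0.0799] proud 0.0034
yellow 116 [ 0.5592 -0.128   0.0927] proud 0.0032
yellow 114 [ 0.555  -0.1895  0.084 ] proud 0.0031
yellow 101 [ 0.5504 -0.2508  0.0755] proud 0.0035
blue [ 0.54852025 -0.2816163   0.06803085]
scene 1265 569 [0.01084539 0.14217148 0.10026931] slope 0.14162989654220384 85.63770356870872 [ 0.5552 -0.1758] [0.2311 0.1021] 85.89971923828125
orange 39 [ 0.5558 -0.2145  0.0807] proud 0.005
orange 46 [ 0.5596 -0.1531  0.0889] proud 0.0041
orange 45 [ 0.5646 -0.0927  0.0968] proud 0.0035
yellow 20 [ 0.5613 -0.1222  0.0927] proud 0.0037
blue [nan nan nan]
tcp [0.2109 0.4803 0.2306] xyaw 156.29 tilt [-6.0e-04 -1.3e-03 -1.0e+00] q6 1.571
shift frac [-1.3058 -0.5564 -0.0139] spin 0.9643
tcp [0.2109 0.4803 0.2306] xyaw 156.29 tilt [-6.0e-04 -1.3e-03 -1.0e+00] q6 1.571
shift frac [-1.3058 -0.5559  0.3527] spin 0.9643<stdin>:26: RuntimeWarning: Mean of empty slice
```

>>> carry_out(targets=[-0.1,-0.043,0,0.08,-0.22,-0.094,0,0.17,-0.34,-0.145,0,0.27,-0.46,-0.196,0,0.37,-0.58,-0.25,0,0.47,-0.7,-0.3,0,0.57,-0.82,-0.35,0,0.66,-0.92,-0.39,0,0.74,-1,-0.43,0,0.8,-1,-0.43,0,0.86,-1,-0.43,0,0.92,-1,-0.43,0,0.9643,-1,-0.43,0,0.9643], claw=85)

```text
time_s: 1.72
ee_pos: [0.4338, 0.2418, 0.2309]
tcp_rot: [-2.581, -1.792, 0.001]
force: [-1.3, 0.2, 0.0]
grip_width: 0.993
gripper_force: 0.0
```

```bash
python3 - <<'E'
from h import *
plan((.5025,.170),.20,np.radians(69.5)); print(observe()['time_s'])
E
```

```text
tcp [0.4338 0.2418 0.2309] xyaw 69.54 tilt [-7.e-04 -4.e-04 -1.e+00] q6 2.436
shift frac [-0.1441  0.2984  0.103 ] spin 0.0005
1.725
```

>>> carry_out(targets=[-0.05,0.1,0.02,0,-0.1,0.2,0.05,0,-0.1441,0.2984,0.08,0,-0.1441,0.2984,0.1,0,-0.1441,0.2984,0.17,0,-0.1441,0.2984,0.24,0,-0.1441,0.2984,0.3,0,-0.1441,0.2984,0.34,0,-0.1441,0.2984,0.353,0,-0.1441,0.2984,0.353,0])

```text
time_s: 2.98
ee_pos: [0.5026, 0.1703, 0.1257]
tcp_rot: [-2.581, -1.791, -0.0]
force: [-0.1, -0.2, -0.9]
grip_width: 0.996
gripper_force: 0.0
```

```bash
python3 - <<'E'
from h import *
plan((.5025,.170),.125,np.radians(69.5)); s=observe();print(s['time_s'],s['force'])
p,d=grab('scene'); cv2.imwrite('pics/pre.png',cv2.resize(p[190:350,290:480,::-1],None,fx=3,fy=3))
E
```

```text
tcp [0.5026 0.1703 0.1257] xyaw 69.53 tilt [ 2.e-04  2.e-04 -1.e+00] q6 2.255
shift frac [-0.0011  0.0001  0.0022] spin 0.0003
2.975 [-0.1290569  -0.17055394 -0.87415099]
```

View pics/pre.png

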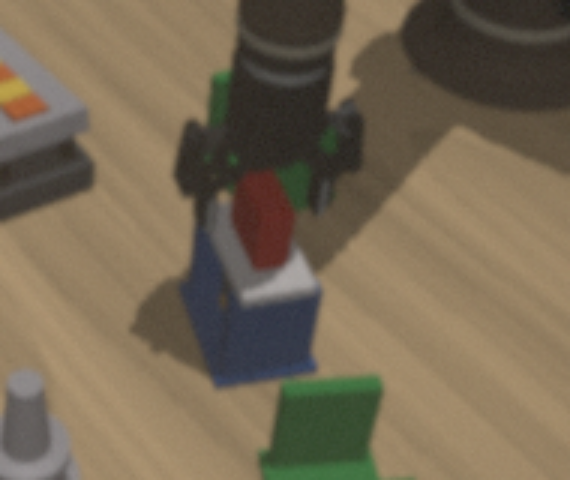

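The fingers straddle the red grip (at about (265,225) in the crop) across its y. Closing.

>>> carry_out(targets=[-0.001,0,0.002,0,-0.001,0,0.002,0,-0.001,0,0.002,0,-0.001,0,0.002,0,-0.001,0,0.002,0,-0.001,0,0.002,0,-0.001,0,0.002,0,-0.001,0,0.002,0], claw=15, grip_force=80)

```text
time_s: 4.03
ee_pos: [0.5026, 0.1699, 0.1251]
tcp_rot: [-2.581, -1.791, -0.001]
force: [-1.5, 0.9, 4.9]
grip_width: 0.339
gripper_force: 80.0
```

>>> carry_out(targets=[0,0,-0.02,0,0,0,-0.06,0,0,0,-0.12,0,0,0,-0.18,0,0,0,-0.25,0,0,0,-0.32,0,0,0,-0.37,0,0,0,-0.4,0,0,0,-0.4,0,0,0,-0.4,0])

```text
time_s: 5.28
ee_pos: [0.5022, 0.1697, 0.244]
tcp_rot: [-2.581, -1.791, 0.002]
force: [-0.4, 0.3, -4.9]
grip_width: 0.343
gripper_force: 79.5
```

```bash
python3 - <<'E'
from h import *
# start: 31mm from axis along plate = cover1
plan((.5504,-.2508),.21,np.radians(85.8)); 
for k in range(3): s=observe();print(s['time_s'],s['force'],s['moment'],s['grip_width'])
p,d=grab('scene'); cv2.imwrite('pics/lift.png',cv2.resize(p[130:350,280:480,::-1],None,fx=2.5,fy=2.5))
E
```

```text
tcp [0.5022 0.1697 0.244 ] xyaw 69.5 tilt [-1.2e-03 -4.0e-04 -1.0e+00] q6 2.254
shift frac [-1.2567  0.6413  0.1138] spin -0.1811
5.275 [-0.35974128  0.30648437 -4.88373792] [ 0.00946308 -0.03620317  0.02155085] 0.3432166816761822
5.275 [-0.35974128  0.30648437 -4.88373792] [ 0.00946308 -0.03620317  0.02155085] 0.3432166816761822
5.275 [-0.35974128  0.30648437 -4.88373792] [ 0.00946308 -0.03620317  0.02155085] 0.3432166816761822
```

View pics/lift.png

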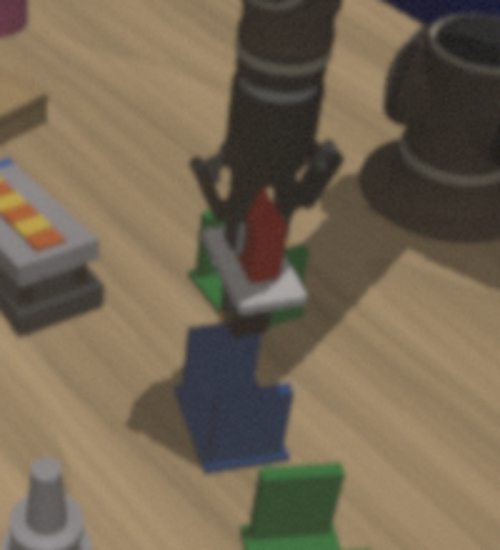

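The roller is out of the rest, upright, with the wheel hanging free below the shoulder at about (245,320). Now over to cover 1.

>>> carry_out(targets=[-0.06,0.03,0,-0.02,-0.16,0.08,0,-0.05,-0.28,0.14,0,-0.08,-0.4,0.2,0,-0.11,-0.52,0.265,0,-0.14,-0.64,0.325,0,-0.17,-0.76,0.385,0,-0.1811,-0.86,0.44,0,-0.1811,-0.94,0.48,0,-0.1811,-0.98,0.5,0,-1,0.51,0,-0.1811,-1,0.51,0,-0.1811])

```text
schema error: expected a multiple of 4 numbers
```

>>> carry_out(targets=[-0.06,0.03,0,-0.02,-0.16,0.08,0,-0.05,-0.28,0.14,0,-0.08,-0.4,0.2,0,-0.11,-0.52,0.265,0,-0.14,-0.64,0.325,0,-0.17,-0.76,0.385,0,-0.1811,-0.86,0.44,0,-0.1811,-0.94,0.48,0,-0.1811,-0.98,0.5,0,-0.1811,-1,0.51,0,-0.1811,-1,0.51,0,-0.1811])

```text
time_s: 6.82
ee_pos: [0.5408, -0.1644, 0.2446]
tcp_rot: [-2.301, -2.138, -0.0]
force: [0.1, -0.1, -4.8]
grip_width: 0.343
gripper_force: 79.4
```

```bash
python3 - <<'E'
from h import *
plan((.5504,-.2508),.19,np.radians(85.8)); 
E
```

```text
tcp [ 0.5408 -0.1644  0.2446] xyaw 85.81 tilt [-3.e-04  4.e-04 -1.e+00] q6 1.349
shift frac [-0.2848  0.0532  0.182 ] spin 0.0001
```

>>> carry_out(targets=[-0.06,0.01,0,0,-0.14,0.025,0,0,-0.22,0.04,0,0,-0.27,0.05,0,0,-0.285,0.053,0.03,0,-0.285,0.053,0.08,0,-0.285,0.053,0.13,0,-0.285,0.053,0.17,0,-0.285,0.053,0.182,0,-0.285,0.053,0.182,0,-0.285,0.053,0.182,0])

```text
time_s: 8.2
ee_pos: [0.5507, -0.2513, 0.1908]
tcp_rot: [2.3, 2.138, 0.001]
force: [0.7, 0.3, -5.2]
grip_width: 0.339
gripper_force: 79.3
```

```bash
python3 - <<'E'
from h import *
plan((.5504,-.2508),.18,np.radians(85.8)); print(observe()['force'])
p,d=grab('scene'); cv2.imwrite('pics/over.png',cv2.resize(p[80:280,190:390,::-1],None,fx=3,fy=3))
E
```

```text
tcp [ 0.5507 -0.2513  0.1908] xyaw 85.81 tilt [ 1.e-03 -4.e-04 -1.e+00] q6 1.216
shift frac [ 0.0015 -0.001   0.0361] spin 0.0001
[ 0.67098735  0.30734499 -5.19151508]
```

View pics/over.png

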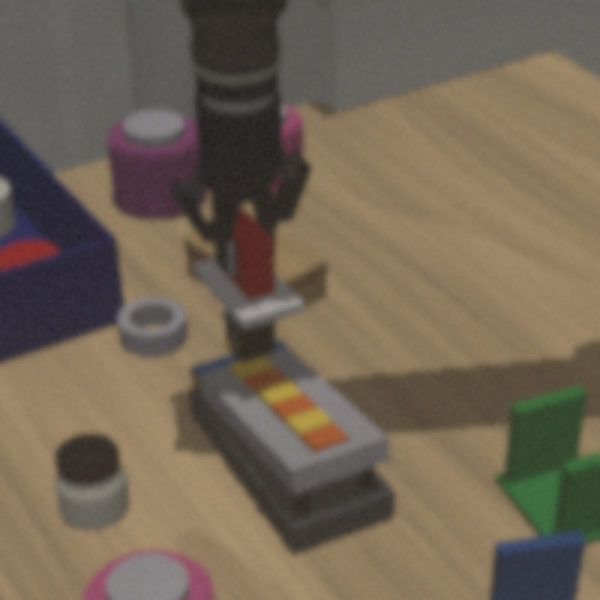

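The wheel, at about (250,345) in the crop, hangs centred over the first yellow cover at (255,368). Lowering slowly, with force checks.

>>> carry_out(targets=[0,0,0.01,0,0,0,0.02,0,0,0,0.03,0,0,0,0.036,0,0,0,0.036,0,0,0,0.036,0])

```text
time_s: 9.0
ee_pos: [0.5504, -0.2512, 0.1795]
tcp_rot: [2.301, 2.139, 0.0]
force: [-0.5, -0.3, -4.8]
grip_width: 0.342
gripper_force: 79.4
```

>>> carry_out(targets=[0,0,0.0033,0,0,0,0.0067,0,0,0,0.0067,0,0,0,0.0067,0])

```text
time_s: 9.5
ee_pos: [0.5504, -0.2512, 0.1774]
tcp_rot: [-2.301, -2.139, 0.0]
force: [-0.2, 0.2, -4.6]
grip_width: 0.338
gripper_force: 79.4
```

>>> carry_out(targets=[0,0,0.0033,0,0,0,0.0067,0,0,0,0.0067,0,0,0,0.0067,0])

```text
time_s: 10.0
ee_pos: [0.5505, -0.2514, 0.1759]
tcp_rot: [2.301, 2.138, 0.0]
force: [-0.7, -2.2, 0.5]
grip_width: 0.339
gripper_force: 80.1
```

>>> carry_out(targets=[0,0,0.0033,0,0,0,0.0067,0,0,0,0.0067,0,0,0,0.0067,0])

```text
time_s: 10.5
ee_pos: [0.5505, -0.2513, 0.1736]
tcp_rot: [2.301, 2.138, 0.0]
force: [-1.5, -1.6, 2.7]
grip_width: 0.342
gripper_force: 80.4
```

>>> carry_out(targets=[0,0,0.0033,0,0,0,0.0067,0,0,0,0.0067,0,0,0,0.0067,0])

```text
time_s: 11.0
ee_pos: [0.5505, -0.2513, 0.1714]
tcp_rot: [2.301, 2.138, 0.0]
force: [-0.6, -1.6, 3.2]
grip_width: 0.339
gripper_force: 80.4
```

>>> carry_out(targets=[0,0,0.0033,0,0,0,0.0067,0,0,0,0.0067,0,0,0,0.0067,0])

```text
time_s: 11.5
ee_pos: [0.5505, -0.2515, 0.1696]
tcp_rot: [2.301, 2.138, -0.0]
force: [-0.6, -3.1, 5.6]
grip_width: 0.344
gripper_force: 80.4
```

>>> carry_out(targets=[0,0,0.0017,0,0,0,0.0033,0,0,0,0.0033,0,0,0,0.0033,0])

```text
time_s: 12.0
ee_pos: [0.5505, -0.2515, 0.1687]
tcp_rot: [2.301, 2.138, -0.0]
force: [-0.6, -2.4, 5.7]
grip_width: 0.341
gripper_force: 80.5
```

>>> carry_out(targets=[0.005,0,0,0,0.012,0,-0.0007,0,0.02,0,-0.0018,0,0.028,0,-0.003,0,0.036,0,-0.0041,0,0.044,0,-0.0052,0,0.05,0,-0.0061,0,0.05,0,-0.0061,0,0.05,0,-0.0061,0])

```text
time_s: 13.12
ee_pos: [0.5515, -0.2358, 0.1705]
tcp_rot: [-2.301, -2.139, -0.001]
force: [-0.5, -1.1, 5.2]
grip_width: 0.339
gripper_force: 80.7
```

```bash
python3 - <<'E'
from h import *
plan((.5504,-.2508),.18,np.radians(85.8)); s=observe(); print(s['time_s'],s['force'],s['moment'])
E
```

```text
tcp [ 0.5515 -0.2358  0.1705] xyaw 85.81 tilt [ 4.e-04  7.e-04 -1.e+00] q6 1.239
shift frac [-0.05   -0.0001 -0.0318] spin 0.0001
13.125 [-0.54739697 -1.07129457  5.24841358] [-0.36676722  0.26312943 -0.04969638]
```

>>> carry_out(targets=[0.006,0,-0.0005,0,0.014,0,-0.0016,0,0.022,0,-0.0027,0,0.03,0,-0.0038,0,0.038,0,-0.005,0,0.046,0,-0.0061,0,0.054,0,-0.0072,0,0.06,0,-0.008,0,0.06,0,-0.008,0])

```text
time_s: 14.25
ee_pos: [0.5527, -0.2193, 0.173]
tcp_rot: [2.3, 2.137, -0.003]
force: [-1.4, -6.0, 5.7]
grip_width: 0.342
gripper_force: 80.8
```

>>> carry_out(targets=[0.006,0,-0.0008,0,0.014,0,-0.002,0,0.022,0,-0.0031,0,0.03,0,-0.0042,0,0.038,0,-0.0054,0,0.046,0,-0.0065,0,0.054,0,-0.0076,0,0.06,0,-0.0085,0,0.06,0,-0.0085,0])

```text
time_s: 15.38
ee_pos: [0.554, -0.1998, 0.1754]
tcp_rot: [-2.301, -2.139, -0.001]
force: [-1.8, -1.5, 6.4]
grip_width: 0.341
gripper_force: 80.8
```

>>> carry_out(targets=[0.006,0,-0.0008,0,0.014,0,-0.002,0,0.022,0,-0.0031,0,0.03,0,-0.0042,0,0.038,0,-0.0054,0,0.046,0,-0.0065,0,0.054,0,-0.0076,0,0.06,0,-0.0085,0,0.06,0,-0.0085,0])

```text
time_s: 16.5
ee_pos: [0.5552, -0.1828, 0.178]
tcp_rot: [2.301, 2.138, -0.001]
force: [-1.9, -4.7, 6.5]
grip_width: 0.341
gripper_force: 80.8
```

>>> carry_out(targets=[0.006,0,-0.0008,0,0.014,0,-0.002,0,0.022,0,-0.0031,0,0.03,0,-0.0042,0,0.038,0,-0.0054,0,0.046,0,-0.0065,0,0.054,0,-0.0076,0,0.06,0,-0.0085,0,0.06,0,-0.0085,0])

```text
time_s: 17.62
ee_pos: [0.5565, -0.1639, 0.1804]
tcp_rot: [-2.3, -2.138, -0.0]
force: [-1.9, -1.6, 7.2]
grip_width: 0.34
gripper_force: 80.8
```

>>> carry_out(targets=[0.006,0,-0.0014,0,0.014,0,-0.0028,0,0.022,0,-0.0041,0,0.03,0,-0.0052,0,0.038,0,-0.0064,0,0.046,0,-0.0075,0,0.054,0,-0.0087,0,0.06,0,-0.0095,0,0.06,0,-0.0095,0])

```text
time_s: 18.75
ee_pos: [0.5577, -0.146, 0.1832]
tcp_rot: [-2.3, -2.138, -0.0]
force: [-1.9, -1.6, 5.8]
grip_width: 0.341
gripper_force: 80.8
```

>>> carry_out(targets=[0.006,0,-0.0009,0,0.014,0,-0.002,0,0.022,0,-0.0031,0,0.03,0,-0.0043,0,0.038,0,-0.0055,0,0.046,0,-0.0066,0,0.054,0,-0.0077,0,0.06,0,-0.0086,0,0.06,0,-0.0086,0])

```text
time_s: 19.88
ee_pos: [0.559, -0.128, 0.1857]
tcp_rot: [-2.3, -2.138, -0.0]
force: [-2.5, -1.0, 6.8]
grip_width: 0.34
gripper_force: 80.8
```

>>> carry_out(targets=[0.006,0,-0.0011,0,0.014,0,-0.0023,0,0.022,0,-0.0034,0,0.03,0,-0.0046,0,0.038,0,-0.0058,0,0.046,0,-0.0069,0,0.054,0,-0.008,0,0.06,0,-0.0089,0,0.06,0,-0.0089,0])

```text
time_s: 21.0
ee_pos: [0.5602, -0.11, 0.1883]
tcp_rot: [-2.3, -2.138, -0.0]
force: [-2.2, -1.8, 5.6]
grip_width: 0.343
gripper_force: 80.8
```

>>> carry_out(targets=[0.006,0,-0.0009,0,0.014,0,-0.002,0,0.022,0,-0.0031,0,0.03,0,-0.0043,0,0.038,0,-0.0055,0,0.046,0,-0.0066,0,0.054,0,-0.0077,0,0.06,0,-0.0086,0,0.06,0,-0.0086,0,0.06,0,-0.0086,0])

```text
time_s: 22.25
ee_pos: [0.5614, -0.0921, 0.1908]
tcp_rot: [-2.3, -2.138, 0.0]
force: [-1.1, -1.3, 5.8]
grip_width: 0.344
gripper_force: 80.8
```

>>> carry_out(targets=[0.006,0,-0.0007,0,0.014,0,-0.0016,0,0.018,0,-0.002,0,0.018,0,-0.002,0,0.018,0,-0.002,0,0.018,0,-0.03,0,0.018,0,-0.08,0,0.018,0,-0.13,0,0.018,0,-0.17,0,0.018,0,-0.19,0,0.018,0,-0.19,0,0.018,0,-0.19,0])

```text
time_s: 23.75
ee_pos: [0.5622, -0.0872, 0.2474]
tcp_rot: [-2.301, -2.138, 0.001]
force: [-0.5, -0.5, -5.6]
grip_width: 0.34
gripper_force: 79.7
```

```bash
python3 - <<'E'
from h import *
plan((.5026,.1699),.2475,np.radians(69.53)); s=observe(); print(s['time_s'],s['force'])
p,d=grab('scene'); cv2.imwrite('pics/after.png',cv2.resize(p[80:280,190:390,::-1],None,fx=3,fy=3))
E
```

```text
tcp [ 0.5622 -0.0872  0.2474] xyaw 85.8 tilt [-8.e-04  2.e-04 -1.e+00] q6 1.49
shift frac [ 0.8402 -0.261  -0.    ] spin 0.1808
23.75 [-0.47015561 -0.46814715 -5.58994074]
```

View pics/after.png

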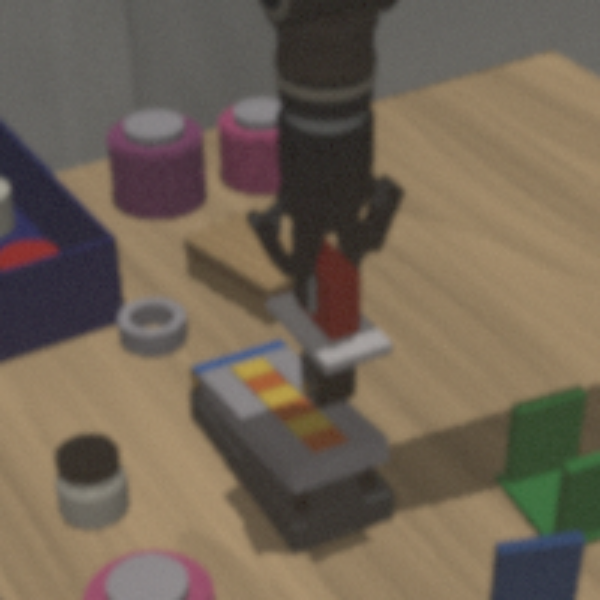

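The wheel is clear of the table and the covers at (250,370)–(325,440) look flush. Carrying the roller back over its rest.

>>> carry_out(targets=[0.04,-0.013,0,0.02,0.13,-0.04,0,0.05,0.25,-0.078,0,0.08,0.37,-0.115,0,0.11,0.49,-0.152,0,0.14,0.61,-0.19,0,0.17,0.71,-0.22,0,0.1808,0.79,-0.245,0,0.1808,0.8402,-0.261,0,0.1808,0.8402,-0.261,0,0.1808,0.8402,-0.261,0,0.1808])

```text
time_s: 25.18
ee_pos: [0.5029, 0.1693, 0.2478]
tcp_rot: [2.581, 1.791, -0.001]
force: [-0.5, -0.5, -4.5]
grip_width: 0.344
gripper_force: 79.7
```

```bash
python3 - <<'E'
from h import *
plan((.5026,.1699),.1251,np.radians(69.53))
v,u=np.mgrid[:480,:640]
p,d=grab('top');W=cloud('top',d);h=cv2.cvtColor(p,cv2.COLOR_RGB2HSV)
m=(u>340)&(u<456)&(v>200)&(v<272)&(h[...,1]>150)&(h[...,0]>=8)&(h[...,0]<=34)
z=W[...,2]
tb=(u>340)&(u<456)&(v>200)&(v<272)
P=W[cv2.erode((tb&(z>.06)&(z<.115)&(h[...,1]<60)).astype(np.uint8),np.ones((5,5)))>0]
A=np.c_[P[:,:2],np.ones(len(P))];g=np.ones(len(P),bool)
for _ in range(8):
    q=np.linalg.lstsq(A[g],P[g,2],rcond=None)[0];r=P[:,2]-A@q;g=abs(r)<.0025
print(q,g.sum())
C=W[m&(z>.055)];rc=C[:,2]-C[:,:2]@q[:2]-q[2]; t=(C[:,:2]-[.5504,-.2508])@[.0732,.9973]
for i in range(6):
    k=abs(t-.0312*i)<.009; print(i+1,k.sum(),np.median(rc[k]).round(4))
p,d=grab('scene');W=cloud('scene',d);h=cv2.cvtColor(p,cv2.COLOR_RGB2HSV)
cv2.imwrite('pics/back.png',cv2.resize(p[130:350,280:480,::-1],None,fx=2.5,fy=2.5))
m=(h[...,1]<45)&(h[...,2]>110)&(W[...,2]>.2)&(W[...,2]<.25)&(abs(W[...,0]-.5)<.09)&(abs(W[...,1]-.17)<.09)
P=W[m];print(len(P),np.percentile(P[:,2],[5,50,95]) if len(P) else '')
A=np.c_[P[:,:2],np.ones(len(P))];print(np.linalg.lstsq(A,P[:,2],rcond=None)[0])
E
```

```text
tcp [0.5029 0.1693 0.2478] xyaw 69.51 tilt [-1.e-04 -5.e-04 -1.e+00] q6 2.254
shift frac [ 0.0016 -0.0016  0.409 ] spin -0.0002
[0.00393982 0.14132591 0.10492848] 762
1 95 0.0005
2 100 0.0001
3 95 0.0002
4 102 -0.0004
5 102 -0.0001
6 101 -0.0008
236 [0.22721095 0.23202395 0.23442375]
[-0.02748521 -0.08519688  0.2641027 ]
```

View pics/back.png

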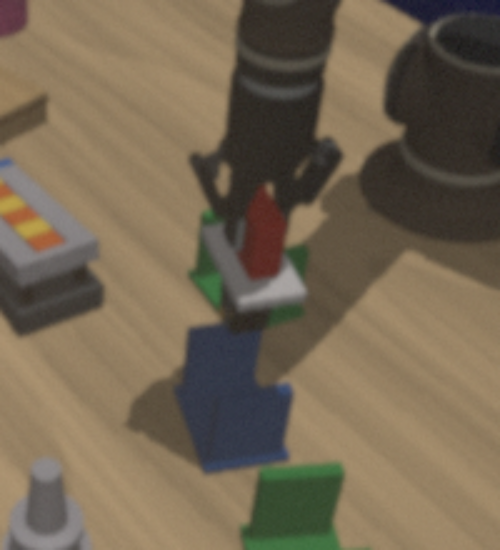

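All six covers measure flush to within 1 mm, and the roller hangs over its rest as it did at lift-off (grip at (263,235), rest at (235,400)). Lowering.

>>> carry_out(targets=[0.0016,-0.0016,0.03,0,0.0016,-0.0016,0.08,0,0.0016,-0.0016,0.13,0,0.0016,-0.0016,0.18,0,0.0016,-0.0016,0.23,0,0.0016,-0.0016,0.28,0,0.0016,-0.0016,0.33,0,0.0016,-0.0016,0.365,0,0.0016,-0.0016,0.385,0,0.0016,-0.0016,0.395,0,0.0016,-0.0016,0.4,0,0.0016,-0.0016,0.4,0,0.0016,-0.0016,0.4,0])

```text
time_s: 26.9
ee_pos: [0.5027, 0.1706, 0.1283]
tcp_rot: [2.581, 1.791, 0.001]
force: [-1.0, -0.2, -4.8]
grip_width: 0.346
gripper_force: 79.8
```

>>> carry_out(targets=[0,0,0.003,0,0,0,0.006,0,0,0,0.008,0,0,0,0.008,0])

```text
time_s: 27.4
ee_pos: [0.5024, 0.1705, 0.1254]
tcp_rot: [-2.581, -1.791, 0.0]
force: [0.2, -0.9, -4.8]
grip_width: 0.342
gripper_force: 79.8
```

>>> carry_out(targets=[0,0,0.002,0,0,0,0.004,0,0,0,0.004,0,0,0,0.004,0])

```text
time_s: 27.9
ee_pos: [0.5025, 0.1705, 0.1252]
tcp_rot: [2.581, 1.791, 0.001]
force: [-4.0, -0.5, 6.0]
grip_width: 0.34
gripper_force: 80.9
```

Resting on the walls. Reduce the grip force and open, then withdraw.

>>> carry_out(targets=[0,0,-0.002,0,0,0,-0.002,0,0,0,-0.002,0,0,0,-0.002,0], grip_force=20)

```text
time_s: 28.4
ee_pos: [0.5025, 0.1705, 0.1252]
tcp_rot: [2.581, 1.791, 0.0]
force: [-3.8, -0.5, 4.6]
grip_width: 0.34
gripper_force: 80.9
```

>>> carry_out(targets=[0,0,0,0,0,0,0,0,0,0,0,0,0,0,0,0,0,0,0,0,0,0,0,0,0,0,0,0,0,0,0,0], claw=85)

```text
time_s: 29.4
ee_pos: [0.5025, 0.1705, 0.1249]
tcp_rot: [2.581, 1.791, 0.0]
force: [-0.4, 0.1, 0.2]
grip_width: 0.995
gripper_force: 0.0
```

>>> carry_out(targets=[0,0,-0.03,0,0,0,-0.08,0,0,0,-0.14,0,0,0,-0.2,0,0,0,-0.27,0,0,0,-0.34,0,0,0,-0.4,0,-0.1,-0.1,-0.4,0,-0.2,-0.2,-0.4,0,-0.3,-0.3,-0.4,0,-0.4,-0.4,-0.4,0,-0.5,-0.5,-0.4,0,-0.5,-0.5,-0.4,0])

```text
time_s: 31.02
ee_pos: [0.3079, 0.0817, 0.2467]
tcp_rot: [2.581, 1.79, 0.005]
force: [1.4, -0.4, 0.1]
grip_width: 0.993
gripper_force: 0.0
```

```bash
python3 - <<'E'
from h import *
s=observe();print(s['time_s'],s['ee_pos'],s['force'])
v,u=np.mgrid[:480,:640]
p,d=grab('top');W=cloud('top',d);z=W[...,2];h=cv2.cvtColor(p,cv2.COLOR_RGB2HSV)
cv2.imwrite('pics/end.png',p[:,:,::-1])
box=(u>230)&(u<300)&(v>228)&(v<282)
for nm,m in(('grip',box&((h[...,0]<8)|(h[...,0]>172))&(h[...,1]>150)&(z>.155)),('sh',box&(z>.1)&(z<.125)&(h[...,1]<60))):
    m=cv2.erode(m.astype(np.uint8),np.ones((3,3)))>0
    P=W[m];print(nm,len(P),cv2.minAreaRect(P[:,:2].astype(np.float32)),np.median(P[:,2]),np.linalg.lstsq(np.c_[P[:,:2],np.ones(len(P))],P[:,2],rcond=None)[0])
E
```

```text
31.025 [0.30787281 0.08171291 0.24666594] [ 1.41837118 -0.39332754  0.05943581]
grip 201 ((0.5038375854492188, 0.17042537033557892), (0.057951804250478745, 0.021346252411603928), 69.760498046875) 0.17202714002836547 [ 0.00062634 -0.02249756  0.17582178]
sh 464 ((0.5030851364135742, 0.1719425618648529), (0.10521402209997177, 0.05709783360362053), 70.22430419921875) 0.11020682082368528 [-0.00189972 -0.00082271  0.11137546]
```

View pics/end.png

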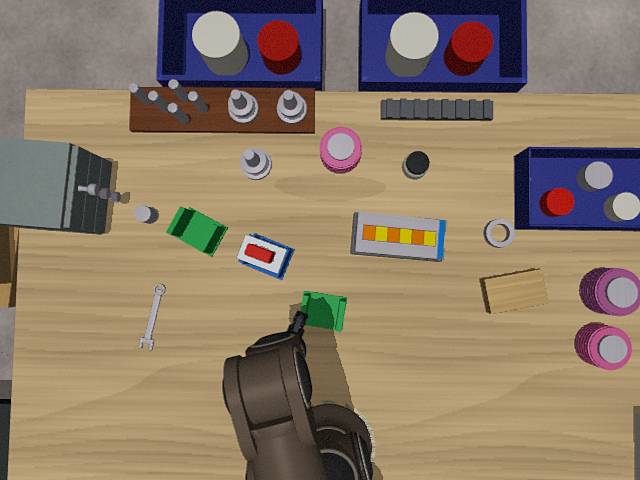

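The roller is back upright in its rest at (263,254), level and at its home height. Nothing else has moved, and the arm is clear at z = 0.247 m. Handing in.

```bash
python3 -c "
from rig import *
print(job_done())"
```

```text
the job is handed in; nothing more can be done
None
```

I rolled all six covers down in one pass from the hinge end, and by the camera they now sit within 1 mm of flush. The roller is back upright in its rest and let go, and I handed the job in at about 31 s; no verdict came back.

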